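# Slide the mill and the sauce bottle home

### The arm

A 6-joint arm with a two-finger parallel gripper is mounted at the origin on a cart in front of the work surface, level with it; the furniture and walls round the work are solid. World frame = base frame: x ahead of the robot, y to its left, z up, the work surface at z = 0. Lengths are in m, angles in rad, forces in N, time in s.
With the tool pointing down it reaches from about 0.325 to 0.775 m from the base axis. Payload 5.5 kg.
Tool frame: the origin (TCP) lies midway between the tips of the shut fingers; the grasp point (between the pads) lies 19 mm behind it (manip.pinch_z is the distance from the TCP to the grasp point, in m); y points along the fingers, x is the direction in which the jaws open and shut, and the axes are right-handed (so a half turn about y gives the same grasp; the last joint's range is limited). The gripper opens to 85 mm and grips with 20 to 120 N. Pads are 22 mm wide; open, the fingers measure 114 mm over their backs; the gripper's body (76 mm by 85 mm) begins 54 mm behind the grasp point. The pads swing forward as they close: fully open they stand 13 mm farther back than shut.
Start: joints at [-1.378, 0.091, 1.231, -0, 1.82, -0.057], TCP at [0.148, -0.581, 0.231] pointing down, gripper open.
Joint ranges: [-2.87, 2.87], [-0.86, 2.18], [0.17, 2.46], [-1.51, 4.65], [0.06, 2.69], [-2.65, 2.65]. Speed limits (rad/s): [2.57, 2.57, 3.01, 3.14, 3.14, 3.14].

### API

Orientations are given as a unit quaternion [x, y, z, w].
In Python, from workcell import manip gives the robot as it stands. The module is installed in compiled form; this text tells all that it offers.
- The arm moves only by the tool apply_moves, never from a script. Its argument "series" is text: rows parted by semicolons, each of 7 numbers parted by spaces: the shift along the tool's x, y, z in cm, then the turn, a rotation vector about the tool's x, y, z in rad, then the opening, from 0 (shut) to 1 (fully open). In form: dx dy dz wx wy wz fingers; .... A call has 1 to 8 rows; each row shifts and turns the pose as measured when the row begins, along the tool's axes as they then stand; what a row does not reach is not made up. A row lasts 1/12 s, in which the tool goes at most 41.7 mm and 7.16 degrees, less where a joint would pass 70% of its speed; a pose out of reach is approached as far as the arm can. A call is refused whole if a number of a shift passes 4.17 or a number of a turn 0.125, either way. A call with a gripper value outside its range is refused whole. The fingers move at their own pace and stop on an object; "force" is the grip in N (left out, the last holds). Time passes only in rows, so rows that do not move let the fingers close. It gives the time, the measured TCP pose, the force and the opening at its end, in the units of the state.
- manip.read_state(): the state, without advancing time (a new reading comes with each control period).
- manip.grab_frame(name): name is "scene" or "top" or "wrist"; returns the picture (384x512x3 uint8, red, green, blue); there is no depth.
- manip.get_calibration(name): a dict with "K" (3x3 intrinsics, pixels), "xyz" and "orientation" of the camera in the world; the wrist camera has in their place "hand_eye" (4x4, takes a point from camera to tool coordinates, whose origin is the TCP and whose axes are the tool frame's). Camera axes: x right, y down, z forward; pixel columns grow to the right and rows downward; lengths in m; the calibration is good to about 2 mm. A picture is of the moment at which its call begins: read the wrist's pose just before it. get_calibration takes no time and is no camera call.
- manip.finish_job(): hands the job in, once; it reports no verdict.
Trained networks look in the newest picture that a camera, given by its name, has taken for a name from the list of things; names that differ only in an ending like _2 or _b are one class to them, and where a whole thing is asked for, a point or a joint stands for the part that bears it (a point fixed in the world has none). Each returns a list of dicts, best first, with "p" (0 to 1); they miss things now and then, are a little off and sometimes report something else, mostly with a low value. They report only what shows in the picture. A call takes as long as a camera call. They do not tell look-alikes from the thing itself.
- manip.look_for(camera, name): "box" ([centre column, centre row, width, height] as shares, 0 to 1, of the picture: columns of its width, rows of its height, round what is visible of it).
- manip.cut_out(camera, name): "mask" (384x512 bool, what is visible of it) and "box" ([centre column, centre row, width, height] as shares, 0 to 1, of the picture: columns of its width, rows of its height, round what is visible of it).
The state is a dict: "time": time; "joint_positions": joint angles; "dq": joint speeds; "tau": joint torques, N m; "ee_pos": TCP position; "tool_rot": TCP orientation; "contact_force": force on the tool from outside, world axes, zero at the start; "torque": the same for the moment, N m; "finger_gap": opening from 0.0 (shut) to 1.0 (fully open).
Only numpy, scipy, OpenCV 4.12 (cv2) and the standard library are available. Lean on these libraries where they do the work, as an engineer would, in place of code of your own. Each camera call takes 0.05 s, during which the arm holds its last target.

### The job

Tidy the condiments: push the pepper mill and the red squeeze bottle that stand in front of the low wooden dock across the worktop into the two empty bays of the dock, one in each (either one in either bay), until each stands upright against the back rail of its bay. They are tall and narrow, so push low on the body and let them slide; neither may be lifted off the worktop or tip. Leave the yellow bottle in the middle bay, the spice jar and the green-lidded tub where they stand.

Things in the scene. Friction and masses are not known exactly. Their poses are not given: they have to be found in the camera images.
- dock: Fixed light-wood dock: back rail 60 mm high, 268 long, and four dividers 40 high, 10 thick, make three bays in a row, 76 mm wide inside, 86 between centres, 50 deep, no floor. Origin: worktop level, centre of the middle bay; +x points into the bays, y along the rail. Rail's front face at x = +30 mm, divider noses end at x = -20 mm. The bays open towards the robot's right, +x points to its left, within 15 degrees.
- bay_left (a point): Place of a standing item in the empty bay on the dock's +y side (the one nearer the robot), at worktop level, 30 mm in front of the rail, midway between the dividers; axes as the dock's. An item in contact with the rail has its axis about 1 to 3 mm beyond it (+x).
- bay_right (a point): The same in the empty bay on the dock's -y side (the far one).
- pepper_mill: Dark brown pepper mill, loose, 170 mm tall, round, 58 mm diameter at the foot (contacts treat the body as full, without a waist), about 0.2 kg. Origin: centre of its underside. It starts before one outer bay, its axis 100 to 125 mm short of the bay's point and up to 15 mm to one side; the red bottle stands likewise before the other.
- red_bottle: Red squeeze bottle with a pointed red nozzle, free standing, 197 mm tall, round, straight body 54 mm in diameter, 0.17 to 0.34 kg. Like the mill, it slides when pushed at up to about 35 mm above the worktop and is apt to tip when pushed much higher. Origin: centre of its underside.
- yellow_bottle: Pale yellow squeeze bottle with a white nozzle, 202 mm tall, 54 mm in diameter, loose, standing in the middle bay. Must stay. Origin at the centre of its underside.
- spice_jar: Glass spice jar of green herbs with a black cap, 107 mm tall, 44 mm in diameter, loose, beside the dock on its +y side, about 200 mm from the dock's middle. Must stay. Origin at the centre of its underside.
- green_tub: Small pale green tub with a dark green lid, 67 mm tall, 67 mm in diameter, loose, beside the dock on its -y side, about 200 mm from the dock's middle. Must stay. Origin at the centre of its underside.
Mind the look-alikes: they are no part of the job. Of the things that look like the green_tub, take the one that is farthest to the robot's right at the start.

How it is judged:
At the end, for the whole second after the job is handed in: Mill and red bottle stand at rest and upright (0.1 rad) on the worktop, one in each outer bay, axis at most 10 mm short of the bay's point and within 25 mm of it sideways; yellow bottle, jar and tub within 20 mm of where they were (((x of pepper_mill in the frame of bay_left between -0.01 and 0.012 m and y of pepper_mill in the frame of bay_left between -0.025 and 0.025 m and x of red_bottle in the frame of bay_right between -0.01 and 0.012 m and y of red_bottle in the frame of bay_right between -0.025 and 0.025 m) or (x of pepper_mill in the frame of bay_right between -0.01 and 0.012 m and y of pepper_mill in the frame of bay_right between -0.025 and 0.025 m and x of red_bottle in the frame of bay_left between -0.01 and 0.012 m and y of red_bottle in the frame of bay_left between -0.025 and 0.025 m)) and angle between each of pepper_mill, red_bottle, yellow_bottle, spice_jar, green_tub's own z axis and vertical below 0.1 rad and height (world z) of each of pepper_mill, red_bottle below 0.005 m and linear speed of each of pepper_mill, red_bottle below 0.01 m/s and distance of each of yellow_bottle, spice_jar, green_tub from where it was at the start of the episode below 0.02 m); the robot touches nothing.
It fails at once if the pepper mill is lifted or carried: its foot more than 12 mm above the worktop (height (world z) of pepper_mill above 0.012 m).
It fails at once if the pepper mill tips by more than 0.26 rad (15 degrees) (angle between pepper_mill's own z axis and vertical above 0.26 rad).
It fails at once if the red bottle is lifted or carried: its foot more than 12 mm above the worktop (height (world z) of red_bottle above 0.012 m).
It fails at once if the red bottle tips by more than 0.26 rad (15 degrees) (angle between red_bottle's own z axis and vertical above 0.26 rad).
It fails at once if the yellow bottle, spice jar or green tub is moved by more than 20 mm or tips (distance of any of yellow_bottle, spice_jar, green_tub from where it was at the start of the episode above 0.02 m or angle between any of yellow_bottle, spice_jar, green_tub's own z axis and vertical above 0.26 rad).
It also fails if it takes over 58 s, if anything falls off the work surface, if the arm or the gripper's body presses on something with over 40 N, if the wrist force passes 120 N, or if a joint passes its speed limit or range.

## Working session

There is one attempt and no reset: what is moved stays moved. The work goes in short steps, Python scripts to look and compute and a tool call to move; the robot and the scene stay as the last step left them, time stands still between calls to the robot, and variables do not carry over. Pictures are saved under pics/ and viewed, and the job is handed in when it is done.

Besides the shell and the picture viewer there is one more tool, called after "Call:" by a JSON object that holds its "name" and its "arguments", one argument or row to a line. apply_moves: Moves the arm, as the interface text tells. Its arguments: {"type":"object","properties":{"series":{"type":"string"},"force":{"type":"number"}},"required":["series"]}

```bash
mkdir -p pics
python3 - <<'E'
from workcell import manip
import cv2
for n in ["scene","top","wrist"]:
    cv2.imwrite(f"pics/{n}0.png",manip.grab_frame(n)[:,:,::-1])
    c=manip.get_calibration(n); print(n,{k:(v.tolist() if hasattr(v,'tolist') else v) for k,v in c.items()})
print(manip.read_state(), manip.pinch_z)
E
```

```text
scene {'K': [[390.4946146283289, 0.0, 252.28493072253767], [0.0, 390.4946146283289, 190.85217244213027], [0.0, 0.0, 1.0]], 'xyz': [0.21107517671096734, 0.7389383800213667, 0.6704832824598561], 'orientation': [-0.25634696008640584, 0.8801622344286015, -0.38430999240457847, 0.1091169412974124]}
top {'K': [[436.7167433726305, 0.0, 255.92391585862683], [0.0, 436.7167433726305, 188.25480186617102], [0.0, 0.0, 1.0]], 'xyz': [0.4133247472994878, 0.17856939174486577, 1.3394219839371029], 'orientation': [0.7102286820833587, -0.701643570537597, 0.04150364264256462, -0.0393569144723776]}
wrist {'K': [[279.2868717071496, 0.0, 256.3478336340008], [0.0, 279.2868717071496, 194.192102567861], [0.0, 0.0, 1.0]], 'hand_eye': [[0.9999981516769841, -0.0013715679675810777, 0.0013473841041037047, -0.0007069919733193597], [-0.0016752542392756702, -0.27767973881283525, 0.9606722418057404, -0.1424064818603395], [-0.0009434860080970574, -0.9606727233840582, -0.2776815232960354, 0.07059193292751403], [0.0, 0.0, 0.0, 1.0]]}
{'time': 0.15, 'joint_positions': array([-1.37769590e+00,  9.16876476e-02,  1.23163234e+00,  2.76401613e-05,
        1.81981295e+00, -5.67186128e-02]), 'dq': array([ 0.00175258, -0.00165031, -0.00410316,  0.00101897,  0.00245059,
        0.00104285]), 'tau': array([ 1.42840017e-03, -4.59370780e+01, -4.18527424e+01, -6.67750510e-05,
        9.51577036e-03,  2.39185141e-05]), 'ee_pos': array([ 0.14829046, -0.58115523,  0.23039656]), 'tool_rot': array([-0.55803318,  0.43421416, -0.43340578,  0.55876334]), 'contact_force': array([ 0.43419236, -0.42583341, -0.10986058]), 'torque': array([-0.00120089,  0.03776949, -0.00137022]), 'finger_gap': 1.0005304607350944} 0.0187
```

View pics/scene0.png

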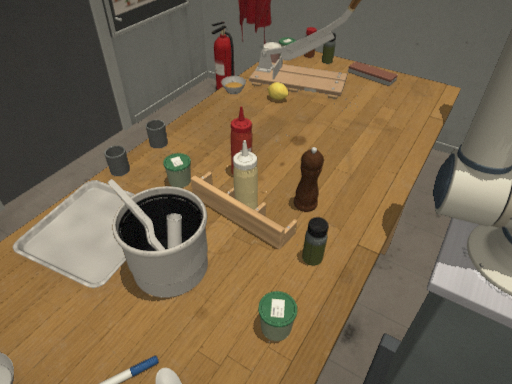

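View pics/top0.png

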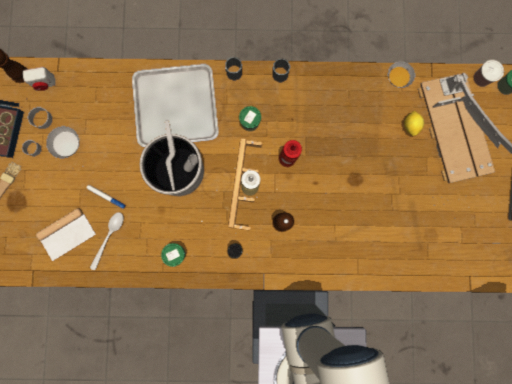

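View pics/wrist0.png

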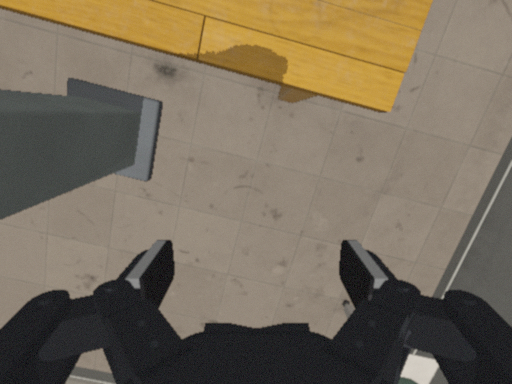

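```bash
cat > h.py <<'E'
from workcell import manip
import numpy as np, cv2
from scipy.spatial.transform import Rotation as R
def cam(n):
    c=manip.get_calibration(n); K=np.array(c['K'])
    return K,R.from_quat(c['orientation']).as_matrix(),np.array(c['xyz'])
def proj(n,P):
    K,Rm,t=cam(n); p=(np.atleast_2d(P)-t)@Rm; q=p@K.T; return q[:,:2]/q[:,2:]
def back(n,uv,z):
    K,Rm,t=cam(n); uv=np.atleast_2d(uv); d=np.c_[uv,np.ones(len(uv))]@np.linalg.inv(K).T@Rm.T
    s=(z-t[2])/d[:,2:]; return t+s*d
E
python3 - <<'E'
from h import *
for n in ["top","scene"]:
    im=manip.grab_frame(n)[:,:,::-1].copy()
    for name in ["pepper_mill","red_bottle","yellow_bottle","spice_jar","green_tub","dock"]:
        for r in manip.cut_out(n,name)[:4]:
            b=np.array(r['box'])*[512,384,512,384]
            print(n,name,round(r['p'],2),b.round(1),r['mask'].sum())
            np.save(f"pics/m_{n}_{name}_{int(b[0])}_{int(b[1])}.npy",r['mask'])
im=manip.grab_frame("top")[:,:,::-1]
cv2.imwrite("pics/topcrop.png",cv2.resize(im[95:265,160:330],None,fx=3.5,fy=3.5,interpolation=cv2.INTER_CUBIC))
im=manip.grab_frame("scene")[:,:,::-1]
cv2.imwrite("pics/scenecrop.png",cv2.resize(im[100:350,140:350],None,fx=2.4,fy=2.4,interpolation=cv2.INTER_CUBIC))
E
```

```text
top pepper_mill 0.85 [283.2 223.2  19.7  21.4] 335
top pepper_mill 0.32 [290.4 150.7  19.4  24.2] 386
top red_bottle 0.88 [289.4 153.3  22.6  24.4] 408
top yellow_bottle 0.74 [250.7 181.4  17.5  27. ] 400
top spice_jar 0.5 [235.6 251.6  16.1  18.1] 178
top green_tub 0.64 [248.4 116.5  20.4  23.3] 434
top green_tub 0.55 [244.  186.2  28.8  90.1] 688
top dock 0.92 [244.9 184.4  30.3  90.6] 870
scene pepper_mill 0.9 [309.4 177.2  28.7  65.6] 1317
scene red_bottle 0.92 [240.8 138.7  21.9  69.1] 723
scene yellow_bottle 0.85 [245.2 174.9  26.   63.6] 1267
scene spice_jar 0.87 [314.  243.2  24.8  48.6] 985
scene green_tub 0.87 [277.2 319.   43.1  53.3] 1480
scene green_tub 0.63 [176.5 171.3  21.6  29.9] 761
scene dock 0.64 [243.3 209.9 105.7  80.9] 2522
```

View pics/topcrop.png

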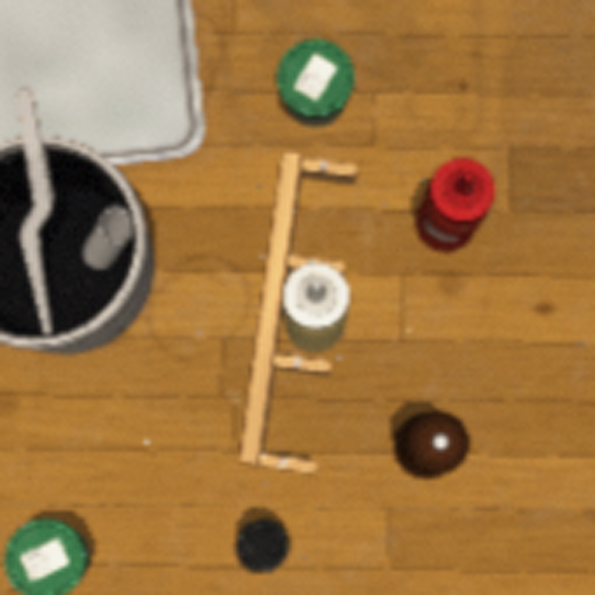

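View pics/scenecrop.png

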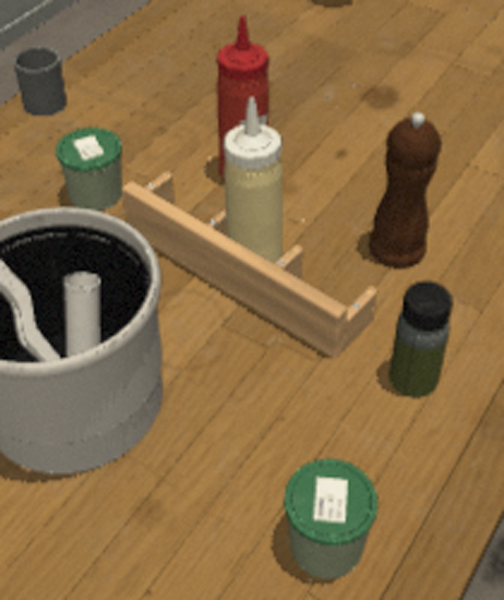

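```bash
cat > fit.py <<'E'
from h import *
from scipy.optimize import least_squares
tp=lambda u,v:(np.array([u,v])+.5)/3.5-.5+[160,95]
sp=lambda u,v:(np.array([u,v])+.5)/2.4-.5+[140,100]
def tri(a,b):
    f=lambda P:np.r_[proj("top",P)[0]-a,proj("scene",P)[0]-b]
    r=least_squares(f,[0.5,0,0.1]); return r.x.round(4),np.abs(r.fun).max().round(2)
T={'red':(tp(465,183),sp(242,16)),'mill':(tp(441,441),sp(418,118)),'yel':(tp(316,289),sp(251,97))}
H={'red':.197,'mill':.17,'yel':.202}
for k,(a,b) in T.items(): print(k,'tri',*tri(a,b),'top@H',back("top",a,H[k])[0].round(4))
for k,u,h in [('tub',tp(316,79),.067),('jar',tp(262,544),.107)]: print(k,back("top",u,h)[0].round(4))
# dock
obs=[("top",tp(283,153),(.04,-.134,.06)),("top",tp(299,155),(.03,-.134,.06)),("top",tp(240,461),(.04,.134,.06)),("top",tp(257,463),(.03,.134,.06)),
("top",tp(356,170),(-.02,-.129,.04)),("top",tp(344,266),(-.02,-.043,.04)),("top",tp(330,367),(-.02,.043,.04)),("top",tp(315,466),(-.02,.129,.04)),
("scene",sp(375,292),(-.02,.134,.04)),("scene",sp(172,175),(-.02,-.129,.04)),("scene",sp(301,250),(-.02,.043,.04))]
print('backpts',[ (back(n,o,m[2])[0][:2].round(4).tolist(),m) for n,o,m in obs])
def W(p,m):
    m=np.array(m);c,s=np.cos(p[2]),np.sin(p[2]); return np.array([p[0]+c*m[0]-s*m[1],p[1]+s*m[0]+c*m[1],m[2]])
best=None
for a0 in (0,1.57,3.14):
    r=least_squares(lambda p:np.concatenate([proj(n,W(p,m))[0]-o for n,o,m in obs]),[.4,.2,a0])
    if best is None or r.cost<best.cost: best=r
print('dock',best.x.round(4),best.fun.reshape(-1,2).round(1).tolist())
p=best.x
for k,m in [('bay_left',(0,.086,0)),('bay_right',(0,-.086,0))]: print(k,W(p,m).round(4))
for k,(a,b) in T.items():
    P=tri(a,b)[0]; d=P[:2]-p[:2];c,s=np.cos(p[2]),np.sin(p[2]); print(k,'in dock',(c*d[0]+s*d[1]).round(4),(-s*d[0]+c*d[1]).round(4))
np.save('dock.npy',p)
E
python3 fit.py
```

```text
red tri [0.657  0.0803 0.1982] 0.26 top@H [0.6566 0.0798 0.197 ]
mill tri [0.4604 0.0944 0.1647] 0.52 top@H [0.4616 0.0953 0.17  ]
yel tri [0.5735 0.1923 0.2025] 0.2 top@H [0.5731 0.192  0.202 ]
tub [0.773 0.196 0.067]
jar [0.3804 0.2335 0.107 ]
backpts [([0.7099, 0.2234], (0.04, -0.134, 0.06)), ([0.7083, 0.2098], (0.03, -0.134, 0.06)), ([0.4474, 0.2551], (0.04, 0.134, 0.06)), ([0.4459, 0.2409], (0.03, 0.134, 0.06)), ([0.7003, 0.1607], (-0.02, -0.129, 0.04)), ([0.6161, 0.1701], (-0.02, -0.043, 0.04)), ([0.5288, 0.1811], (-0.02, 0.043, 0.04)), ([0.4445, 0.1927], (-0.02, 0.129, 0.04)), ([0.4384, 0.1956], (-0.02, 0.134, 0.04)), ([0.6931, 0.1629], (-0.02, -0.129, 0.04)), ([0.5232, 0.1854], (-0.02, 0.043, 0.04))]
dock [0.5731 0.1971 1.4448] [[1.2, -0.4], [-0.1, -0.5], [0.5, 0.8], [-1.0, 0.7], [-0.1, 0.6], [-0.6, 0.9], [-0.5, 0.3], [-0.3, 0.6], [0.6, -0.3], [-1.3, -1.2], [-1.1, -1.5]]
bay_left [0.4878 0.2079 0.    ]
bay_right [0.6584 0.1863 0.    ]
red in dock -0.1053 -0.0979
mill in dock -0.116 0.0989
yel in dock -0.0047 -0.001
```

Choice: the mill is at top px (284,221) and the only other mill hit, at (290,151), is the red bottle. The red bottle is at top px (291,150), while another red item at scene px (310,42) is far off on the board. The tub is the one at top px (250,118), and its look-alike is at (173,253) on the left. The crops confirm all three choices.

I'll push with the tool tilted 45° and the jaws about 30 mm open as a cradle. First I move over to the right side of the mill.

Call:
{"name": "apply_moves", "arguments": {
  "series": "-2.8 0 2.87 0 0 0 0.35;-2.8 0 2.87 0 0 0 0.35;-2.8 0 2.87 0 0 0 0.35;-2.8 0 2.87 0 0 0 0.35;-2.8 0 2.87 0 0 0 0.35;-2.8 0 2.87 0 0 0 0.35;-2.8 0 2.87 0 0 0 0.35;-2.8 0 2.87 0 0 0 0.35",
  "force": 20
}}

```text
time: 1.62
ee_pos: [0.3168, -0.303, 0.2261]
tool_rot: [-0.555, 0.439, -0.436, 0.556]
contact_force: [1.4, -0.4, -0.2]
finger_gap: 0.347
```

Call:
{"name": "apply_moves", "arguments": {
  "series": "-2.8 0 2.87 0 0 0 0.35;-2.8 0 2.87 0 0 0 0.35;-2.8 0 2.87 0 0 0 0.35;-2.8 0 2.87 0 0 0 0.35;0 0 0 0 -0.12 0 0.35;0 0 0 0 -0.12 0 0.35;0 0 0 0 -0.12 0 0.35;0 0 0 0 -0.12 0 0.35"
}}

```text
time: 2.28
ee_pos: [0.4083, -0.1504, 0.2287]
tool_rot: [-0.644, 0.286, -0.288, 0.648]
contact_force: [0.8, -0.8, -0.6]
finger_gap: 0.351
```

```bash
cat > goal.py <<'E'
from h import *
import sys
p=np.load('dock.npy'); a=p[2]; d=np.array([np.cos(a),np.sin(a),0]); e=np.array([-np.sin(a),np.cos(a),0])
def todock(P): v=np.array(P)-[p[0],p[1],0]; return np.array([v@d,v@e,v[2]])
def toworld(q): return np.array([p[0],p[1],0])+d*q[0]+e*q[1]+np.array([0,0,1])*q[2]
def Rgoal(al):
    y=np.cos(al)*d-np.sin(al)*np.array([0,0,1]); z=np.sin(al)*d+np.cos(al)*np.array([0,0,1])
    return np.c_[np.cross(y,z),y,z]
def report(q=None,al=np.pi/4):
    s=manip.read_state(); P=s['ee_pos']; Rm=R.from_quat(s['tool_rot'])
    print('t',round(s['time'],2),'P',P.round(4),'dock',todock(P).round(4),'J',s['joint_positions'].round(2),'F',s['contact_force'].round(1),'gap',round(s['finger_gap'],3))
    print('turn(tool)',(Rm.inv()*R.from_matrix(Rgoal(al))).as_rotvec().round(3))
    if q is not None: print('shift cm(tool now)',(Rm.inv().apply(toworld(q)-P)*100).round(2),' if aligned',(Rgoal(al).T@(toworld(q)-P)*100).round(2))
if __name__=='__main__':
    report(np.array([float(x) for x in sys.argv[1:4]]) if len(sys.argv)>3 else None)
E
python3 goal.py -.25 .1 .12
```

```text
t 2.28 P [ 0.4083 -0.1504  0.2287] dock [-0.3654  0.1199  0.2287] J [-0.44 -0.36  1.65  0.01  1.85  0.4 ] F [ 0.8 -0.8 -0.6] gap 0.351
turn(tool) [ 0.745 -0.672  0.28 ]
shift cm(tool now) [-6.01 10.94  9.97]  if aligned [ 1.99 15.85  0.48]
```

Call:
{"name": "apply_moves", "arguments": {
  "series": "0 0 0 0 -0.12 0 0.35;0 0 0 0 -0.12 0 0.35;0 0 0 0 -0.12 0 0.35;0 0 0 0 -0.12 0 0.35;0 0 0 0 -0.12 0 0.35;0 0 0 0 -0.12 0 0.35;0 0 0 0.12 0 0 0.35;0 0 0 0.12 0 0 0.35"
}}

```text
time: 2.95
ee_pos: [0.4099, -0.1449, 0.2324]
tool_rot: [-0.614, 0.016, -0.032, 0.788]
contact_force: [0.3, -0.3, 0.1]
finger_gap: 0.352
```

Call:
{"name": "apply_moves", "arguments": {
  "series": "0 0 0 0.12 0 0 0.35;0 0 0 0.12 0 0 0.35;0 0 0 0.12 0 0 0.35;0 0 0 0.12 0 0 0.35;0 0 0 0 0 0 0.35"
}}

```text
time: 3.37
ee_pos: [0.4103, -0.1471, 0.2352]
tool_rot: [-0.398, 0.004, -0.037, 0.917]
contact_force: [-0.2, -0.6, -0.3]
finger_gap: 0.349
```

```bash
python3 goal.py -.22 .1 .12
```

```text
t 3.37 P [ 0.4103 -0.1471  0.2352] dock [-0.3619  0.1182  0.2352] J [-0.84 -0.06  1.54  0.64  2.13 -0.56] F [-0.2 -0.6 -0.3] gap 0.349
turn(tool) [ 0.032  0.054 -0.022]
shift cm(tool now) [ 2.33 18.07  2.36]  if aligned [ 1.82 18.18  1.89]
```

Call:
{"name": "apply_moves", "arguments": {
  "series": "0 0 0 0.03 0.054 -0.022 0.35;0.45 3.6 0.45 0 0 0 0.35;0.45 3.6 0.45 0 0 0 0.35;0.45 3.6 0.45 0 0 0 0.35;0.45 3.6 0.45 0 0 0 0.35;0 0 0 0 0 0 0.35"
}}

```text
time: 3.87
ee_pos: [0.4448, -0.0374, 0.1419]
tool_rot: [-0.39, 0.026, -0.064, 0.918]
contact_force: [-0.7, 0.2, -1.4]
finger_gap: 0.35
```

```bash
python3 goal.py -.20 .1 .02
python3 - <<'E'
from h import *
cv2.imwrite("pics/w1.png",manip.grab_frame("wrist")[:,:,::-1])
for n in ("pepper_mill",):
    for r in manip.look_for("wrist",n)[:2]: print(n,round(r['p'],2),(np.array(r['box'])*[512,384,512,384]).round(1))
cv2.imwrite("pics/s1.png",manip.grab_frame("scene")[:,:,::-1])
E
```

```text
t 3.87 P [ 0.4448 -0.0374  0.1419] dock [-0.2487  0.0978  0.1419] J [-0.65 -0.16  1.8   0.68  1.86 -0.44] F [-0.7  0.2 -1.4] gap 0.35
turn(tool) [ 0.018 -0.007  0.01 ]
shift cm(tool now) [-0.31 12.15 -4.95]  if aligned [-0.22 12.06 -5.17]
pepper_mill 0.64 [253.7 122.5  67.  147.2]
```

View pics/w1.png

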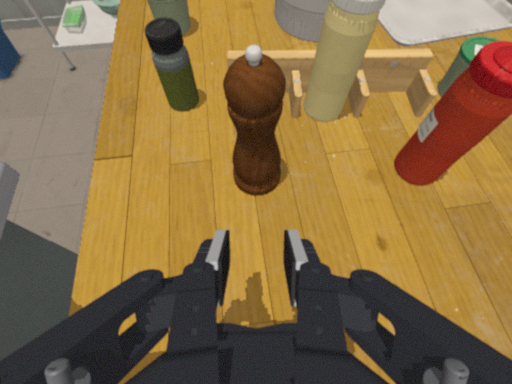

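View pics/s1.png

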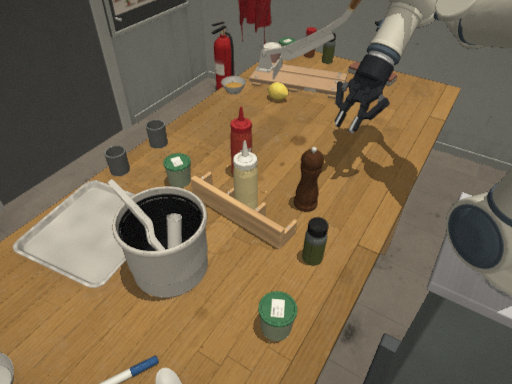

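```bash
cat >> h.py <<'E'
def wback(uv,z,s=None):
    s=s or manip.read_state(); c=manip.get_calibration("wrist"); H=np.array(c['hand_eye']); Rt=R.from_quat(s['tool_rot']).as_matrix()
    t=s['ee_pos']+Rt@H[:3,3]; D=Rt@H[:3,:3]@np.linalg.inv(np.array(c['K']))@np.r_[uv,1]
    return t+(z-t[2])/D[2]*D
E
python3 - <<'E'
from goal import *
for k,uv,z in [('mill foot L',(234,180),0),('mill foot R',(281,180),0),('mill front',(258,193),0),('red front',(417,184),0),('red L',(396,163),0),('red R',(440,177),0),('nose mill R',(297,113),0),('nose mill L',(240,105),0),('yellow front',(323,121),0),('nose4',(428,112),0),('nose3',(357,117),0)]:
    P=wback(uv,z); print(k,P.round(4),todock(P).round(4))
E
```

```text
mill foot L [0.4381 0.0894 0.    ] [-0.1238  0.1204  0.    ]
mill foot R [0.4958 0.0816 0.    ] [-0.1243  0.0622  0.    ]
mill front [0.4649 0.0674 0.    ] [-0.1423  0.091   0.    ]
red front [0.6615 0.0533 0.    ] [-0.1315 -0.1058  0.    ]
red L [0.6471 0.0866 0.    ] [-0.1003 -0.0874  0.    ]
red R [0.6943 0.0591 0.    ] [-0.1217 -0.1376  0.    ]
nose mill R [0.5383 0.1874 0.    ] [-0.014   0.0333  0.    ]
nose mill L [0.4596 0.2133 0.    ] [0.0019 0.1146 0.    ]
yellow front [0.5714 0.168  0.    ] [-0.0291 -0.002   0.    ]
nose4 [0.7254 0.1646 0.    ] [-0.0131 -0.1552  0.    ]
nose3 [0.6211 0.1689 0.    ] [-0.022  -0.0512  0.    ]
```

Call:
{"name": "apply_moves", "arguments": {
  "series": "0 2.4 -1 0.018 -0.007 0.01 0.35;0 2.4 -1 0 0 0 0.35;0 2.4 -1 0 0 0 0.35;0 2.4 -1 0 0 0 0.35;0 1.5 -0.7 0 0 0 0.35;0 0 0 0 0 0 0.35"
}}

```text
time: 4.52
ee_pos: [0.4606, -0.0074, 0.0419]
tool_rot: [-0.393, 0.012, -0.066, 0.917]
contact_force: [-1.0, 0.5, 0.6]
finger_gap: 0.351
```

```bash
python3 goal.py -.17 .097 .02
python3 - <<'E'
from h import *
cv2.imwrite("pics/w2.png",manip.grab_frame("wrist")[:,:,::-1])
cv2.imwrite("pics/s2.png",manip.grab_frame("scene")[:,:,::-1])
E
```

```text
t 4.52 P [ 0.4606 -0.0074  0.0419] dock [-0.217   0.0859  0.0419] J [-0.59 -0.08  1.91  0.69  1.65 -0.53] F [-1.   0.5  0.6] gap 0.351
turn(tool) [0.022 0.018 0.026]
shift cm(tool now) [-1.21  4.8   1.9 ]  if aligned [-1.11  4.87  1.78]
```

View pics/w2.png

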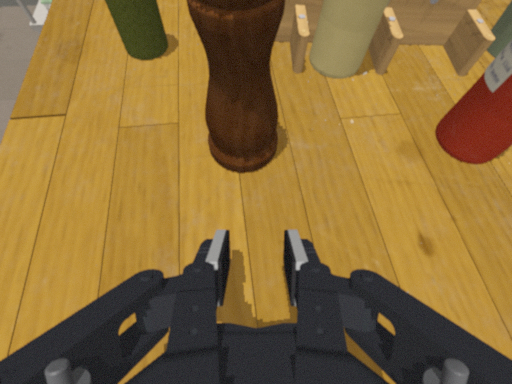

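View pics/s2.png

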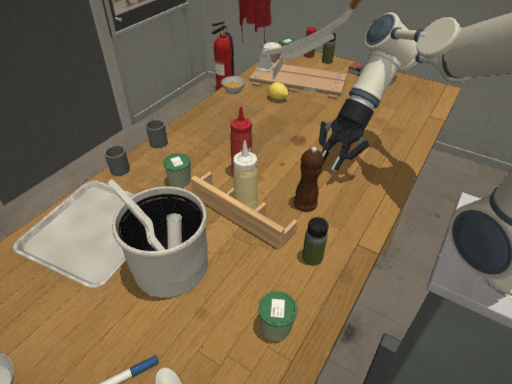

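Call:
{"name": "apply_moves", "arguments": {
  "series": "-0.3 0.6 0.05 0.02 0.018 0.026 0.35;-0.3 0.6 0 0 0 0 0.35;-0.3 0.6 -0.2 0 0 0 0.35;0 0.6 -0.2 0 0 0 0.35;0 0 0 0 0 0 0.35"
}}

```text
time: 5.03
ee_pos: [0.4595, 0.0019, 0.0321]
tool_rot: [-0.387, 0.017, -0.063, 0.92]
contact_force: [0.0, -0.3, 0.6]
finger_gap: 0.349
```

```bash
python3 goal.py -.17 .096 .02
python3 - <<'E'
from goal import *
s=manip.read_state()
cv2.imwrite("pics/w3.png",manip.grab_frame("wrist")[:,:,::-1])
for r in manip.cut_out("wrist","pepper_mill")[:1]:
    m=r['mask']; ys,xs=np.where(m); print(r['p'],xs.min(),xs.max(),ys.max())
    for y in range(ys.max()-40,ys.max()+1,5): print(y,xs[ys==y].min(),xs[ys==y].max())
E
```

```text
t 5.03 P [0.4595 0.0019 0.0321] dock [-0.2079  0.0882  0.0321] J [-0.57 -0.06  1.93  0.69  1.64 -0.53] F [ 0.  -0.3  0.6] gap 0.349
turn(tool) [0.009 0.01  0.016]
shift cm(tool now) [-0.82  3.5   1.87]  if aligned [-0.78  3.53  1.83]
0.7 186 291 177
137 209 283
142 209 283
147 210 282
152 211 282
157 213 281
162 215 278
167 219 272
172 226 266
177 244 252
```

View pics/w3.png

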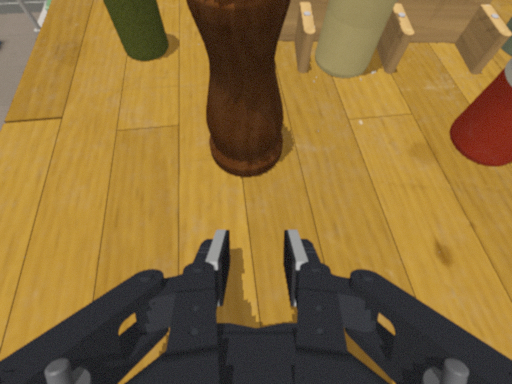

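Call:
{"name": "apply_moves", "arguments": {
  "series": "-0.7 1.4 0 0.01 0.01 0.016 0.35;-0.6 1.4 0 0 0 0 0.35;0 1 0.8 0 0 0 0.35;0 0 0 0 0 0 0.35"
}}

```text
time: 5.47
ee_pos: [0.4505, 0.0371, 0.0099]
tool_rot: [-0.381, 0.025, -0.058, 0.922]
contact_force: [0.1, -0.0, -0.3]
finger_gap: 0.347
```

```bash
python3 goal.py -.15 .095 .018
```

```text
t 5.47 P [0.4505 0.0371 0.0099] dock [-0.1741  0.1015  0.0099] J [-0.52 -0.08  1.99  0.71  1.59 -0.51] F [ 0.1 -0.  -0.3] gap 0.347
turn(tool) [-0.001 -0.001 -0.001]
shift cm(tool now) [0.65 1.13 2.27]  if aligned [0.65 1.13 2.28]
```

Call:
{"name": "apply_moves", "arguments": {
  "series": "0.4 -0.3 0.9 0 0 0 0.35;0.3 -0.2 0.8 0 0 0 0.35;0 0 0 0 0 0 0.35;0 0 0 0 0 0 0.35"
}}

```text
time: 5.8
ee_pos: [0.4585, 0.0461, 0.0264]
tool_rot: [-0.381, 0.025, -0.057, 0.922]
contact_force: [0.7, 0.3, 0.2]
finger_gap: 0.348
```

```bash
python3 goal.py -.15 .095 .018;python3 - <<'E'
from h import *
for i in range(3):
    s=manip.read_state();print(s['time'],s['ee_pos'].round(4)); 
    cv2.imwrite("pics/w4.png",manip.grab_frame("wrist")[:,:,::-1])
E
```

```text
t 5.8 P [0.4585 0.0461 0.0264] dock [-0.1642  0.0947  0.0264] J [-0.5  -0.09  1.97  0.72  1.6  -0.47] F [0.7 0.3 0.2] gap 0.348
turn(tool) [-0.002 -0.001 -0.003]
shift cm(tool now) [-0.02  1.6   0.4 ]  if aligned [-0.03  1.6   0.41]
5.8 [0.4585 0.0461 0.0264]
5.85 [0.4587 0.046  0.0266]
5.9 [0.4585 0.0459 0.0263]
```

View pics/w4.png

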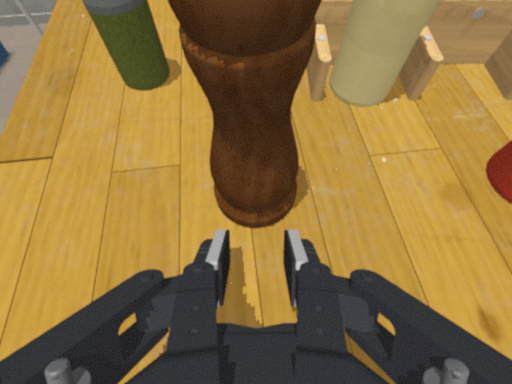

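Call:
{"name": "apply_moves", "arguments": {
  "series": "0 0.6 0.2 0 0 0 0.35;0 0.6 0.2 0 0 0 0.35;0 0.5 0.4 0 0 0 0.35;0 0.4 0.4 0 0 0 0.35;0 0 0 0 0 0 0.35"
}}

```text
time: 6.37
ee_pos: [0.4613, 0.0704, 0.0184]
tool_rot: [-0.381, 0.026, -0.058, 0.922]
contact_force: [0.1, -1.8, 1.5]
finger_gap: 0.35
```

```bash
python3 goal.py -.03 .086 .018;python3 - <<'E'
from h import *
cv2.imwrite("pics/w5.png",manip.grab_frame("wrist")[:,:,::-1])
E
```

```text
t 6.37 P [0.4613 0.0704 0.0184] dock [-0.1397  0.095   0.0184] J [-0.45 -0.1   1.99  0.74  1.56 -0.45] F [ 0.1 -1.8  1.5] gap 0.35
turn(tool) [-0.002 -0.004 -0.002]
shift cm(tool now) [0.88 7.8  7.72]  if aligned [0.9  7.79 7.73]
```

View pics/w5.png

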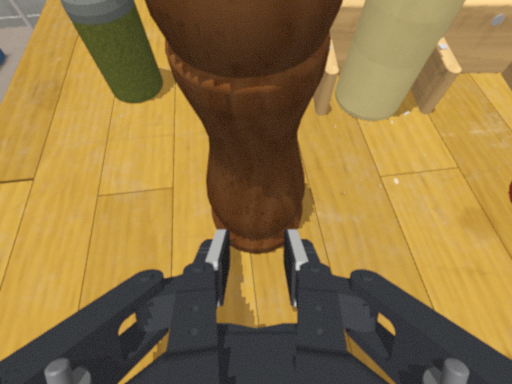

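Call:
{"name": "apply_moves", "arguments": {
  "series": "0.05 0.4 0.4 0 0 0 0.35;0.05 0.4 0.4 0 0 0 0.35;0.05 0.4 0.4 0 0 0 0.35;0.05 0.4 0.4 0 0 0 0.35;0.05 0.4 0.4 0 0 0 0.35;0.05 0.4 0.4 0 0 0 0.35"
}}

```text
time: 6.92
ee_pos: [0.4694, 0.1055, 0.0185]
tool_rot: [-0.382, 0.026, -0.058, 0.922]
contact_force: [0.1, -1.9, 0.4]
finger_gap: 0.351
```

```bash
python3 goal.py -.03 .086 .018;python3 - <<'E'
from h import *
cv2.imwrite("pics/w6.png",manip.grab_frame("wrist")[:,:,::-1])
E
```

```text
t 6.92 P [0.4694 0.1055 0.0185] dock [-0.1039  0.0913  0.0185] J [-0.37 -0.11  2.    0.76  1.51 -0.39] F [ 0.1 -1.9  0.4] gap 0.351
turn(tool) [-0.    -0.005 -0.001]
shift cm(tool now) [0.52 5.26 5.19]  if aligned [0.53 5.26 5.19]
```

View pics/w6.png

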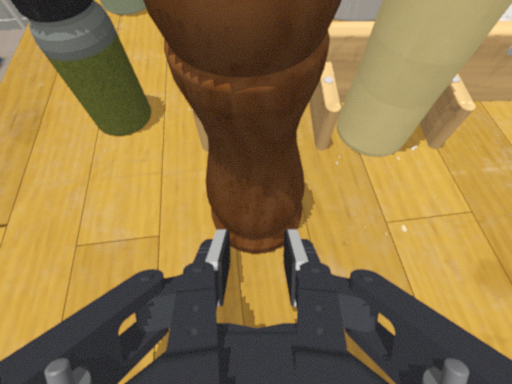

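Call:
{"name": "apply_moves", "arguments": {
  "series": "0.04 0.4 0.4 0 0 0 0.35;0.04 0.4 0.4 0 0 0 0.35;0.04 0.4 0.4 0 0 0 0.35;0.04 0.4 0.4 0 0 0 0.35;0.04 0.4 0.4 0 0 0 0.35;0.04 0.4 0.4 0 0 0 0.35;0.04 0.4 0.4 0 0 0 0.35"
}}

```text
time: 7.55
ee_pos: [0.4778, 0.1492, 0.0184]
tool_rot: [-0.381, 0.027, -0.058, 0.922]
contact_force: [-0.5, -1.5, 0.0]
finger_gap: 0.351
```

```bash
python3 goal.py -.03 .086 .018;python3 - <<'E'
from h import *
cv2.imwrite("pics/w7.png",manip.grab_frame("wrist")[:,:,::-1])
im=manip.grab_frame("scene")[:,:,::-1]
cv2.imwrite("pics/s7.png",cv2.resize(im[100:350,140:440],None,fx=2.4,fy=2.4,interpolation=cv2.INTER_CUBIC))
E
```

```text
t 7.55 P [0.4778 0.1492 0.0184] dock [-0.0595  0.0885  0.0184] J [-0.27 -0.12  2.01  0.78  1.45 -0.33] F [-0.5 -1.5  0. ] gap 0.351
turn(tool) [-0.001 -0.004 -0.002]
shift cm(tool now) [0.25 2.12 2.05]  if aligned [0.25 2.11 2.06]
```

View pics/w7.png

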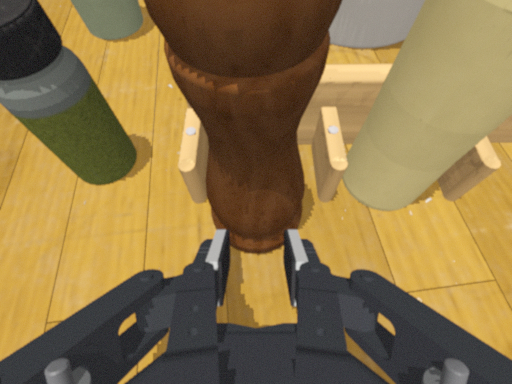

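View pics/s7.png

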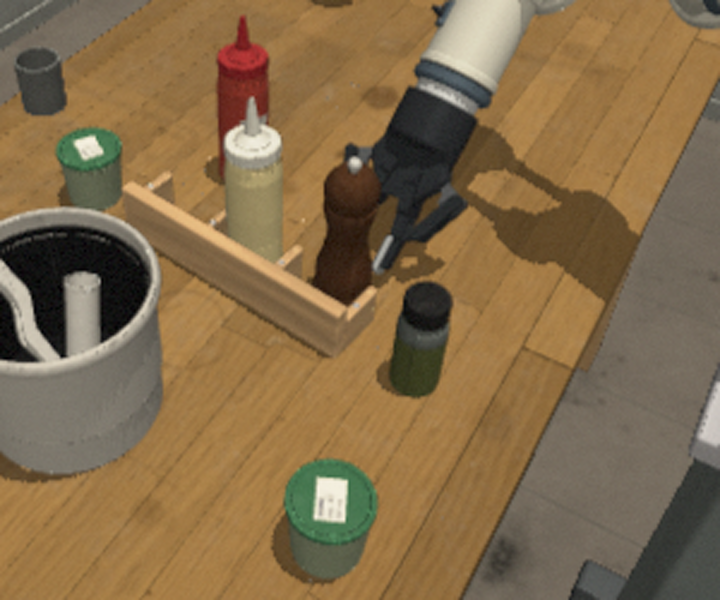

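Call:
{"name": "apply_moves", "arguments": {
  "series": "0.08 0.4 0.4 0 0 0 0.35;0.08 0.4 0.4 0 0 0 0.35;0.08 0.35 0.35 0 0 0 0.35;0.05 0.3 0.3 0 0 0 0.35"
}}

```text
time: 7.98
ee_pos: [0.4836, 0.1704, 0.0185]
tool_rot: [-0.381, 0.027, -0.058, 0.922]
contact_force: [-0.5, -1.8, 0.9]
finger_gap: 0.353
```

```bash
python3 goal.py -.03 .086 .018;python3 - <<'E'
from h import *
cv2.imwrite("pics/w8.png",manip.grab_frame("wrist")[:,:,::-1])
E
```

```text
t 7.98 P [0.4836 0.1704 0.0185] dock [-0.0377  0.0854  0.0185] J [-0.22 -0.11  2.    0.79  1.42 -0.29] F [-0.5 -1.8  0.9] gap 0.353
turn(tool) [-0.001 -0.004 -0.002]
shift cm(tool now) [-0.06  0.58  0.51]  if aligned [-0.06  0.58  0.51]
```

View pics/w8.png

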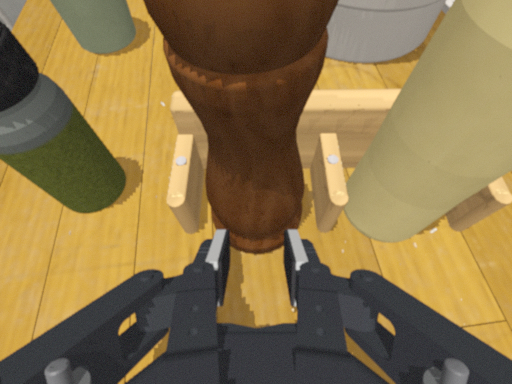

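Call:
{"name": "apply_moves", "arguments": {
  "series": "0 0.25 0.25 0 0 0 0.35;0 0.2 0.2 0 0 0 0.35"
}}

```text
time: 8.2
ee_pos: [0.4846, 0.1768, 0.0183]
tool_rot: [-0.383, 0.026, -0.058, 0.922]
contact_force: [-8.0, -26.5, 9.8]
finger_gap: 0.348
```

Call:
{"name": "apply_moves", "arguments": {
  "series": "0 0.2 0.2 0 0 0 0.35;0 0.15 0.15 0 0 0 0.35"
}}

```text
time: 8.37
ee_pos: [0.4852, 0.1766, 0.0181]
tool_rot: [-0.388, 0.026, -0.057, 0.92]
contact_force: [-10.4, -21.2, 9.8]
finger_gap: 0.354
```

```bash
python3 goal.py -.03 .086 .018;python3 - <<'E'
from h import *
cv2.imwrite("pics/w9.png",manip.grab_frame("wrist")[:,:,::-1])
im=manip.grab_frame("scene")[:,:,::-1]
cv2.imwrite("pics/s9.png",cv2.resize(im[100:350,140:440],None,fx=2.4,fy=2.4,interpolation=cv2.INTER_CUBIC))
E
```

```text
t 8.37 P [0.4852 0.1766 0.0181] dock [-0.0313  0.0846  0.0181] J [-0.2  -0.11  2.    0.78  1.4  -0.27] F [-10.4 -21.2   9.8] gap 0.354
turn(tool) [ 0.013 -0.002 -0.002]
shift cm(tool now) [-0.14  0.1   0.09]  if aligned [-0.14  0.1   0.09]
```

View pics/w9.png

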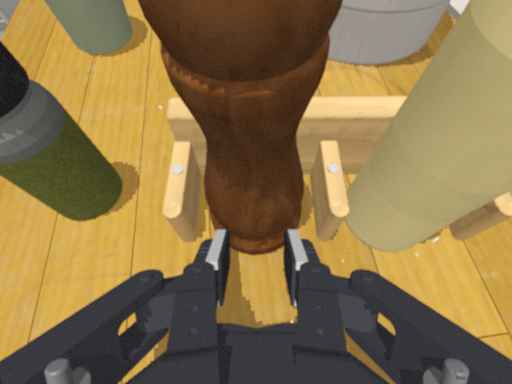

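View pics/s9.png

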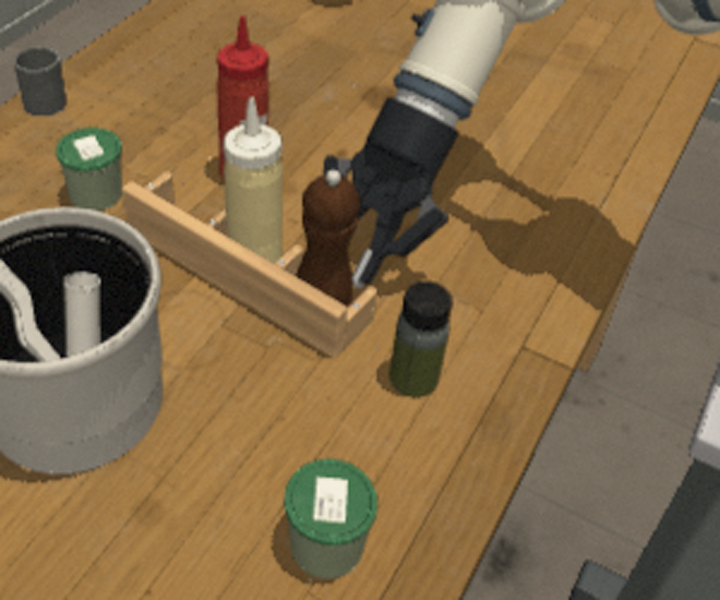

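Call:
{"name": "apply_moves", "arguments": {
  "series": "0 -0.4 -0.4 0 0 0 0.35;0 -1 -1 0 0 0 0.35;0 -1.5 -1.5 0 0 0 0.35;0 -2 -1.5 0 0 0 0.35;0 -2 -1.5 0 0 0 0.35;0 -2 -1 0 0 0 0.35;0 0 0 0 0 0 0.35"
}}

```text
time: 9.05
ee_pos: [0.4704, 0.0631, 0.035]
tool_rot: [-0.387, 0.025, -0.057, 0.92]
contact_force: [0.5, -0.4, 1.1]
finger_gap: 0.348
```

```bash
python3 goal.py -.20 -.1 .08;python3 - <<'E'
from h import *
cv2.imwrite("pics/w10.png",manip.grab_frame("wrist")[:,:,::-1])
im=manip.grab_frame("scene")[:,:,::-1]
cv2.imwrite("pics/s10.png",cv2.resize(im[100:350,140:440],None,fx=2.4,fy=2.4,interpolation=cv2.INTER_CUBIC))
im=manip.grab_frame("top")[:,:,::-1]
cv2.imwrite("pics/t10.png",cv2.resize(im[95:265,160:330],None,fx=3.5,fy=3.5,interpolation=cv2.INTER_CUBIC))
E
```

```text
t 9.05 P [0.4704 0.0631 0.035 ] dock [-0.1459  0.085   0.035 ] J [-0.45 -0.1   1.95  0.72  1.58 -0.42] F [ 0.5 -0.4  1.1] gap 0.348
turn(tool) [ 0.011  0.    -0.003]
shift cm(tool now) [18.48 -7.05 -0.73]  if aligned [18.5  -7.01 -0.65]
```

View pics/w10.png

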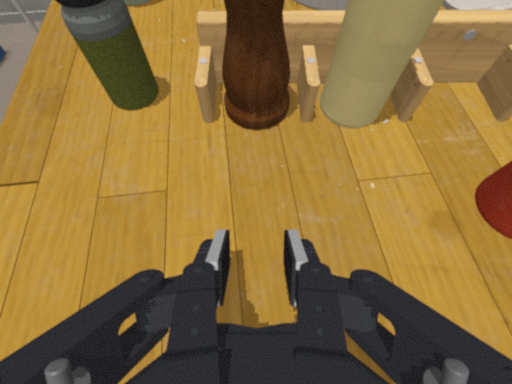

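View pics/s10.png

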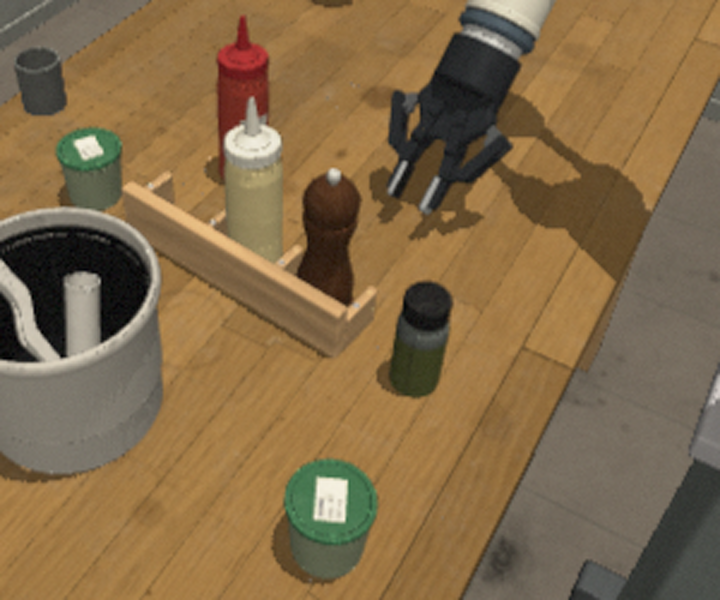

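View pics/t10.png

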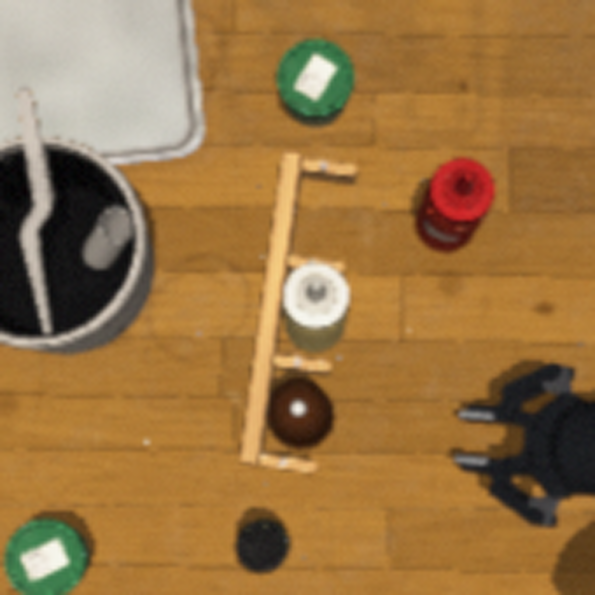

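Call:
{"name": "apply_moves", "arguments": {
  "series": "1.5 -2.5 0 0 0 0 0.35;3 -1.5 0 0 0 0 0.35;3 -0.5 0 0 0 0 0.35;3 0 0 0 0 0 0.35;3 0 0 0 0 0 0.35;3 0 0 0 0 0 0.35;0 0 0 0 0 0 0.35;0 0 0 0 0 0 0.35"
}}

```text
time: 9.87
ee_pos: [0.6329, 0.0269, 0.0575]
tool_rot: [-0.383, 0.029, -0.048, 0.922]
contact_force: [0.6, 0.2, -0.3]
finger_gap: 0.349
```

```bash
python3 goal.py -.20 -.098 .03;python3 - <<'E'
from h import *
cv2.imwrite("pics/w11.png",manip.grab_frame("wrist")[:,:,::-1])
E
```

```text
t 9.87 P [0.6329 0.0269 0.0575] dock [-0.1613 -0.0807  0.0575] J [-0.39  0.33  1.45  0.74  1.62 -0.33] F [ 0.6  0.2 -0.3] gap 0.349
turn(tool) [ 0.003 -0.001 -0.023]
shift cm(tool now) [ 1.72 -0.81 -4.68]  if aligned [ 1.73 -0.79 -4.68]
```

View pics/w11.png

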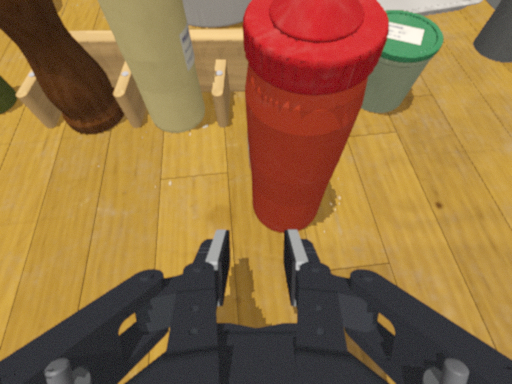

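Call:
{"name": "apply_moves", "arguments": {
  "series": "0.8 -1 -1 0 0 -0.023 0.35;0.8 -0.6 -1 0 0 0 0.35;0.6 0.6 -1.5 0 0 0 0.35;0.3 0.5 -1 0 0 0 0.35;0 0 0 0 0 0 0.35;0 0 0 0 0 0 0.35"
}}

```text
time: 10.42
ee_pos: [0.6509, -0.0122, 0.0291]
tool_rot: [-0.383, 0.023, -0.06, 0.921]
contact_force: [-0.3, 0.4, 0.6]
finger_gap: 0.352
```

```bash
python3 goal.py -.15 -.105 .018;python3 - <<'E'
from h import *
cv2.imwrite("pics/w12.png",manip.grab_frame("wrist")[:,:,::-1])
E
```

```text
t 10.42 P [ 0.6509 -0.0122  0.0291] dock [-0.1979 -0.1035  0.0291] J [-0.44  0.41  1.4   0.74  1.61 -0.39] F [-0.3  0.4  0.6] gap 0.352
turn(tool) [0.003 0.001 0.004]
shift cm(tool now) [0.13 4.16 2.61]  if aligned [0.15 4.17 2.6 ]
```

View pics/w12.png

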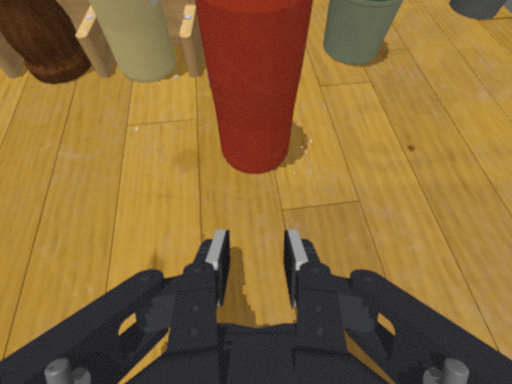

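Call:
{"name": "apply_moves", "arguments": {
  "series": "0 1 0.6 0 0 0 0.35;0 1 0.6 0 0 0 0.35;0 1 0.6 0 0 0 0.35;0 0.6 0.6 0 0 0 0.35;0 0 0 0 0 0 0.35"
}}

```text
time: 10.88
ee_pos: [0.6564, 0.0355, 0.0222]
tool_rot: [-0.383, 0.022, -0.06, 0.922]
contact_force: [0.5, -0.1, 0.0]
finger_gap: 0.35
```

```bash
python3 goal.py -.03 -.087 .018;python3 - <<'E'
from h import *
cv2.imwrite("pics/w13.png",manip.grab_frame("wrist")[:,:,::-1])
E
```

```text
t 10.88 P [0.6564 0.0355 0.0222] dock [-0.1498 -0.103   0.0222] J [-0.37  0.39  1.44  0.76  1.54 -0.36] F [ 0.5 -0.1  0. ] gap 0.35
turn(tool) [0.002 0.003 0.005]
shift cm(tool now) [-1.62  8.75  8.2 ]  if aligned [-1.6   8.77  8.18]
```

View pics/w13.png

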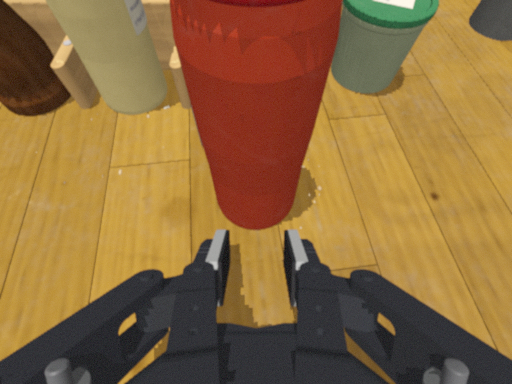

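Call:
{"name": "apply_moves", "arguments": {
  "series": "0 0.55 0.35 0 0 0 0.35;0 0.55 0.35 0 0 0 0.35;0 0.4 0.35 0 0 0 0.35;0 0.4 0.4 0 0 0 0.35"
}}

```text
time: 11.27
ee_pos: [0.6601, 0.0593, 0.0192]
tool_rot: [-0.384, 0.021, -0.06, 0.921]
contact_force: [0.2, -4.5, 1.9]
finger_gap: 0.354
```

```bash
python3 goal.py -.03 -.087 .018;python3 - <<'E'
from h import *
cv2.imwrite("pics/w14.png",manip.grab_frame("wrist")[:,:,::-1])
E
```

```text
t 11.27 P [0.6601 0.0593 0.0192] dock [-0.1257 -0.1036  0.0192] J [-0.33  0.38  1.46  0.76  1.51 -0.34] F [ 0.2 -4.5  1.9] gap 0.354
turn(tool) [0.004 0.004 0.006]
shift cm(tool now) [-1.68  6.82  6.72]  if aligned [-1.66  6.86  6.68]
```

View pics/w14.png

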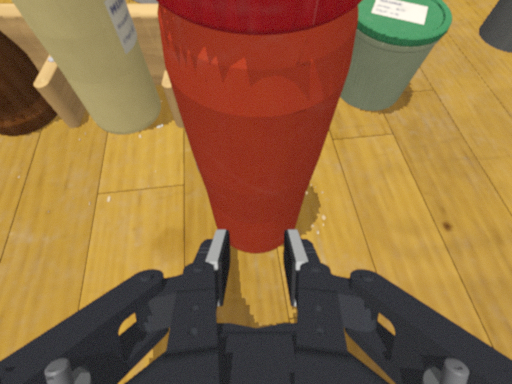

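Call:
{"name": "apply_moves", "arguments": {
  "series": "-0.12 0.4 0.4 0 0 0 0.35;-0.15 0.4 0.4 0 0 0 0.35;-0.15 0.4 0.4 0 0 0 0.35;-0.15 0.4 0.4 0 0 0 0.35;-0.15 0.4 0.4 0 0 0 0.35"
}}

```text
time: 11.73
ee_pos: [0.6588, 0.0892, 0.0213]
tool_rot: [-0.384, 0.02, -0.063, 0.921]
contact_force: [-0.4, -3.9, 2.8]
finger_gap: 0.351
```

```bash
python3 goal.py -.03 -.087 .018;python3 - <<'E'
from h import *
cv2.imwrite("pics/w15.png",manip.grab_frame("wrist")[:,:,::-1])
E
```

```text
t 11.73 P [0.6588 0.0892 0.0213] dock [-0.0963 -0.0986  0.0213] J [-0.29  0.35  1.49  0.78  1.48 -0.31] F [-0.4 -3.9  2.8] gap 0.351
turn(tool) [0.005 0.005 0.013]
shift cm(tool now) [-1.21  4.88  4.48]  if aligned [-1.16  4.92  4.45]
```

View pics/w15.png

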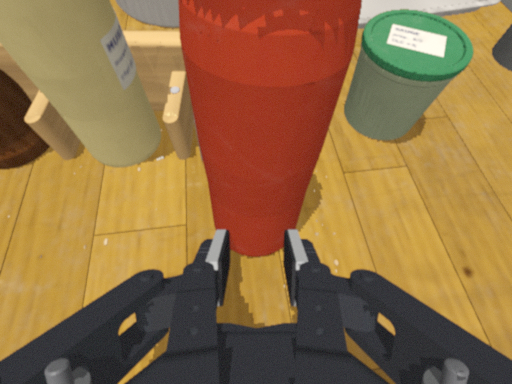

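Call:
{"name": "apply_moves", "arguments": {
  "series": "-0.22 0.42 0.36 0 0 0.012 0.35;-0.22 0.42 0.36 0 0 0 0.35;-0.22 0.42 0.38 0 0 0 0.35;-0.22 0.4 0.38 0 0 0 0.35;-0.18 0.4 0.4 0 0 0 0.35"
}}

```text
time: 12.2
ee_pos: [0.6519, 0.1212, 0.0207]
tool_rot: [-0.384, 0.021, -0.058, 0.921]
contact_force: [0.6, -4.8, 3.2]
finger_gap: 0.351
```

```bash
python3 goal.py -.03 -.087 .018;python3 - <<'E'
from h import *
cv2.imwrite("pics/w16.png",manip.grab_frame("wrist")[:,:,::-1])
im=manip.grab_frame("scene")[:,:,::-1]
cv2.imwrite("pics/s16.png",cv2.resize(im[100:350,140:440],None,fx=2.4,fy=2.4,interpolation=cv2.INTER_CUBIC))
E
```

```text
t 12.2 P [0.6519 0.1212 0.0207] dock [-0.0653 -0.0877  0.0207] J [-0.24  0.33  1.52  0.78  1.45 -0.28] F [ 0.6 -4.8  3.2] gap 0.351
turn(tool) [0.005 0.006 0.002]
shift cm(tool now) [-0.06  2.68  2.32]  if aligned [-0.07  2.69  2.31]
```

View pics/w16.png

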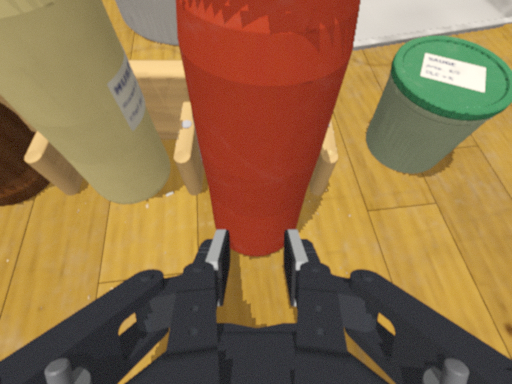

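View pics/s16.png

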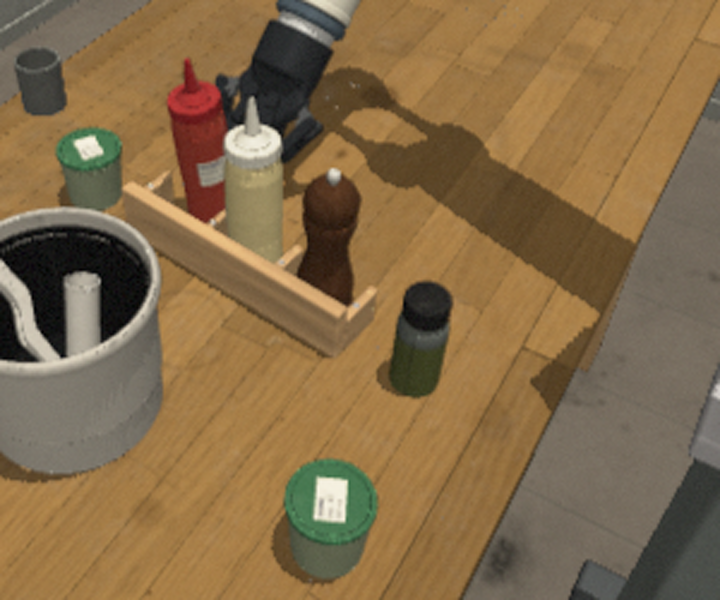

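Run:
```python
from goal import *
for z in (0,.06,.15,.197):
    uv=proj("scene",toworld([-.0385,-.088,z]))[0]; print(z,((uv-[140,100])*2.4).round(1))
```

```text
0 [210.7 207.7]
0.06 [208.5 164.1]
0.15 [204.8  91.4]
0.197 [202.6  49.2]
```

Run:
```python
from goal import *
sp=lambda u,v:(np.array([u,v])+.5)/2.4-.5+[140,100]
print('tip',todock(back("scene",sp(187.5,60),.197)[0]).round(4))
print('mill tip',todock(back("scene",sp(333,174),.168)[0]).round(4))
im=manip.grab_frame("top")[:,:,::-1]
cv2.imwrite("pics/t16.png",cv2.resize(im[95:265,160:330],None,fx=3.5,fy=3.5,interpolation=cv2.INTER_CUBIC))
im=manip.grab_frame("scene")[:,:,::-1]
cv2.imwrite("pics/s16b.png",cv2.resize(im[115:225,180:280],None,fx=5.4,fy=5.4,interpolation=cv2.INTER_CUBIC))
```

```text
tip [-0.017  -0.0877  0.197 ]
mill tip [-0.0018  0.09    0.168 ]
```

View pics/s16b.png

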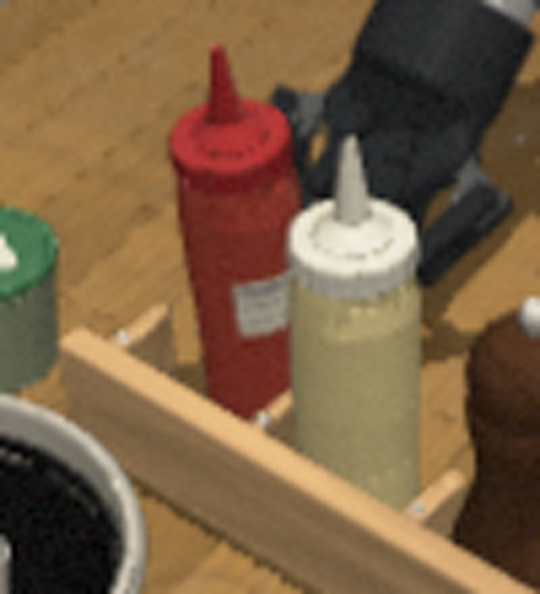

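View pics/t16.png

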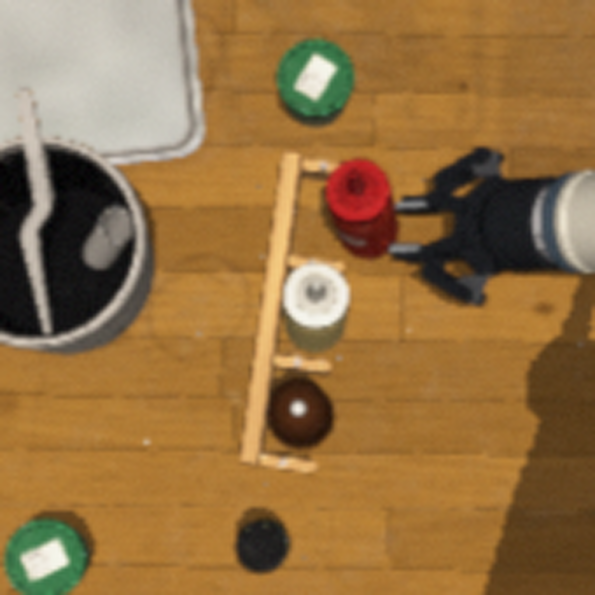

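The red bottle is leaning forward about 0.1 rad, because the contact is too high. I'll back off gently so it settles, then push lower.

Call:
{"name": "apply_moves", "arguments": {
  "series": "0 -0.15 -0.15 0 0 0 0.35;0 -0.15 -0.15 0 0 0 0.35;0 -0.15 -0.15 0 0 0 0.35;0 -0.2 -0.2 0 0 0 0.35;0 -0.3 -0.3 0 0 0 0.35;0 -0.4 -0.4 0 0 0 0.35;0 0 0 0 0 0 0.35"
}}

```text
time: 12.98
ee_pos: [0.646, 0.1014, 0.0167]
tool_rot: [-0.384, 0.025, -0.054, 0.922]
contact_force: [-0.7, 0.2, -0.2]
finger_gap: 0.349
```

```bash
cat > look.py <<'E'
from goal import *
import sys
k=sys.argv[1]
report(np.array([-.03,-.087,.012]))
im=manip.grab_frame("scene")[:,:,::-1]
a=cv2.resize(im[115:225,180:280],None,fx=4,fy=4,interpolation=cv2.INTER_CUBIC)
im=manip.grab_frame("top")[:,:,::-1]
b=cv2.resize(im[115:225,220:310],None,fx=4,fy=4,interpolation=cv2.INTER_CUBIC)
cv2.imwrite(f"pics/l{k}.png",np.hstack([a,b]))
cv2.imwrite(f"pics/w{k}.png",manip.grab_frame("wrist")[:,:,::-1])
E
python3 look.py 17
```

```text
t 12.98 P [0.646  0.1014 0.0167] dock [-0.0858 -0.0844  0.0167] J [-0.27  0.34  1.52  0.77  1.48 -0.31] F [-0.7  0.2 -0.2] gap 0.349
turn(tool) [ 0.004  0.002 -0.007]
shift cm(tool now) [0.3  4.26 3.63]  if aligned [0.26 4.27 3.61]
```

View pics/l17.png

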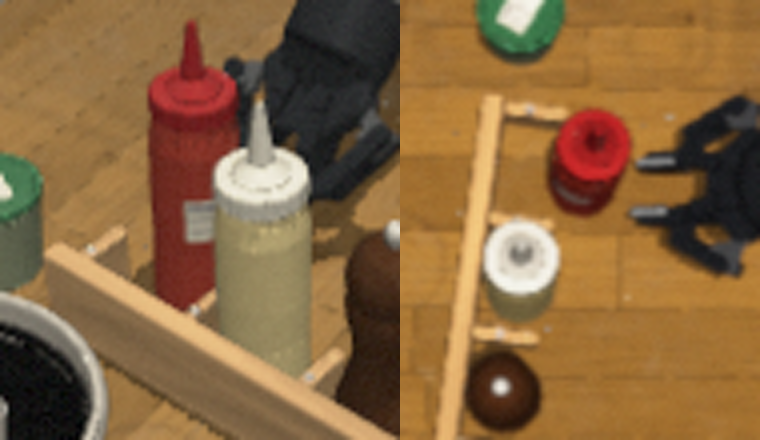

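View pics/w17.png

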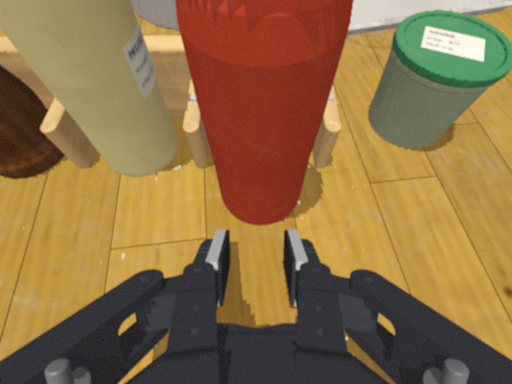

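Call:
{"name": "apply_moves", "arguments": {
  "series": "0.1 0.4 -0.45 0 0 0 0.35;0.1 0.2 -0.25 0 0 0 0.35;0 0 0 0 0 0 0.35"
}}

```text
time: 13.38
ee_pos: [0.6483, 0.1016, 0.0073]
tool_rot: [-0.384, 0.024, -0.054, 0.922]
contact_force: [-1.1, -0.2, -0.3]
finger_gap: 0.35
```

```bash
python3 goal.py -.05 -.086 .008
```

```text
t 13.38 P [0.6483 0.1016 0.0073] dock [-0.0853 -0.0866  0.0073] J [-0.27  0.36  1.52  0.78  1.46 -0.32] F [-1.1 -0.2 -0.3] gap 0.35
turn(tool) [ 0.003  0.004 -0.007]
shift cm(tool now) [-0.04  2.44  2.55]  if aligned [-0.06  2.44  2.55]
```

Call:
{"name": "apply_moves", "arguments": {
  "series": "0 0.28 0.28 0 0 0 0.35;0 0.28 0.28 0 0 0 0.35;0 0.28 0.28 0 0 0 0.35;0 0.28 0.28 0 0 0 0.35;0 0.28 0.28 0 0 0 0.35"
}}

```text
time: 13.8
ee_pos: [0.6507, 0.1229, 0.0064]
tool_rot: [-0.384, 0.024, -0.054, 0.922]
contact_force: [-0.8, -2.3, 0.0]
finger_gap: 0.351
```

```bash
python3 look.py 18
```

```text
t 13.8 P [0.6507 0.1229 0.0064] dock [-0.0639 -0.0864  0.0064] J [-0.24  0.35  1.52  0.78  1.44 -0.29] F [-0.8 -2.3  0. ] gap 0.351
turn(tool) [ 0.004  0.003 -0.008]
shift cm(tool now) [0.09 1.99 2.8 ]  if aligned [0.06 2.   2.79]
```

View pics/l18.png

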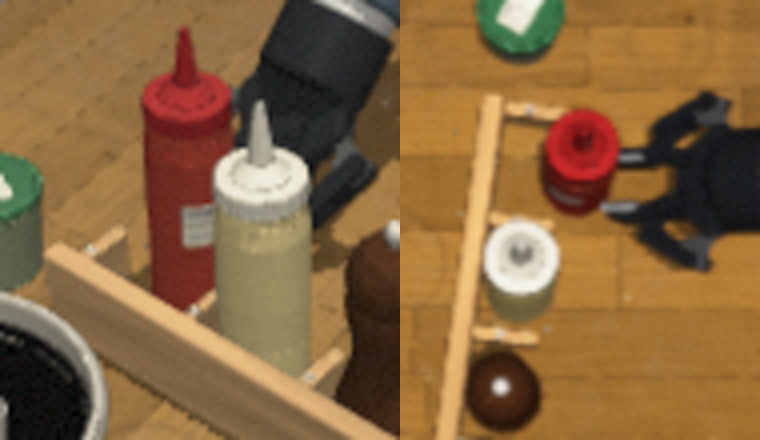

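View pics/w18.png

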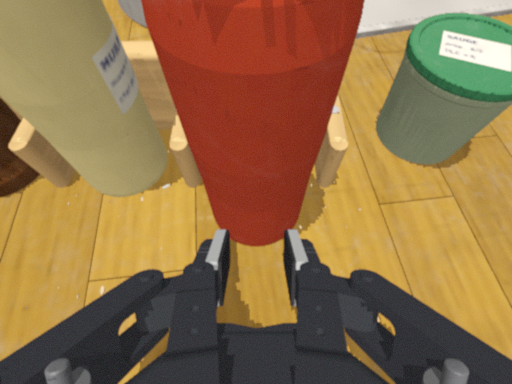

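Run:
```python
from goal import *
from scipy.optimize import least_squares
tp=lambda u,v:(np.array([u-400,v])+.5)/4-.5+[220,115]
sp=lambda u,v:(np.array([u,v])+.5)/4-.5+[180,115]
def tri(a,b):
    f=lambda P:np.r_[proj("top",P)[0]-a,proj("scene",P)[0]-b]
    r=least_squares(f,[0.65,.15,0.19]); return todock(r.x).round(4),np.abs(r.fun).max().round(2)
print('l17',tri(tp(596,138),sp(191,23)))
print('l18',tri(tp(583,141),sp(184,29)))
print('yel',tri(tp(521,253),sp(262,103)))
# base from wrist w18: foot front
s=manip.read_state()
for uv in [(257,246),(220,225),(297,225)]: print(todock(wback(uv,0,s)).round(4))
```

```text
l17 (array([-0.0434, -0.0833,  0.1968]), np.float64(0.14))
l18 (array([-0.0348, -0.0802,  0.1984]), np.float64(0.3))
yel (array([-0.0049,  0.0009,  0.2027]), np.float64(0.15))
[-0.0622 -0.0866  0.    ]
[-0.0492 -0.0641  0.    ]
[-0.0489 -0.1107  0.    ]
```

Call:
{"name": "apply_moves", "arguments": {
  "series": "0 0.28 0.3 0 0 0 0.35;0 0.28 0.3 0 0 0 0.35;0 0.28 0.3 0 0 0 0.35;0 0.28 0.3 0 0 0 0.35"
}}

```text
time: 14.28
ee_pos: [0.6529, 0.1389, 0.007]
tool_rot: [-0.384, 0.024, -0.055, 0.921]
contact_force: [-0.3, -1.7, 0.1]
finger_gap: 0.348
```

```bash
python3 look.py 19
```

```text
t 14.28 P [0.6529 0.1389 0.007 ] dock [-0.0477 -0.0865  0.007 ] J [-0.21  0.35  1.52  0.79  1.42 -0.28] F [-0.3 -1.7  0.1] gap 0.348
turn(tool) [ 0.005  0.002 -0.007]
shift cm(tool now) [0.06 0.89 1.61]  if aligned [0.05 0.89 1.6 ]
```

View pics/l19.png

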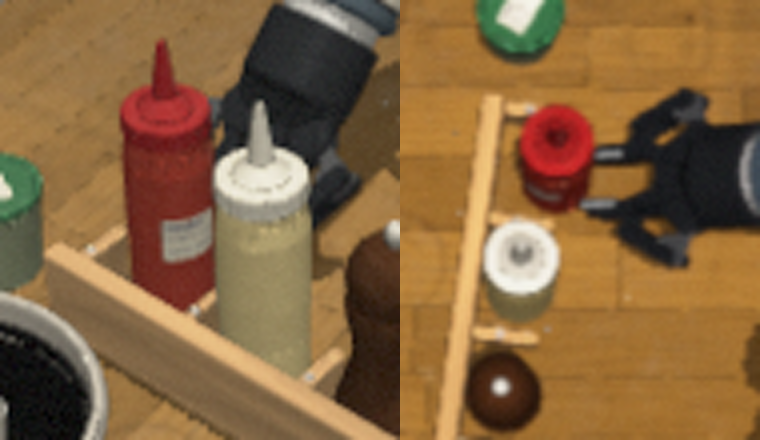

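View pics/w19.png

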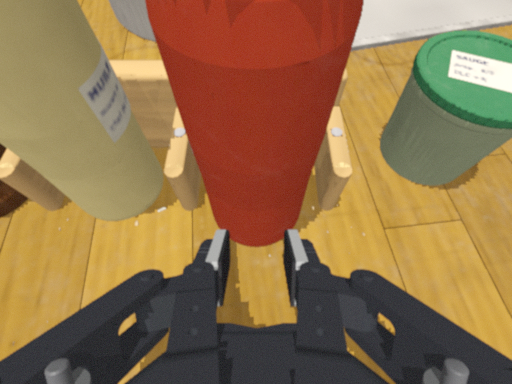

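Call:
{"name": "apply_moves", "arguments": {
  "series": "0.03 0.28 0.3 0 0 0 0.35;0.03 0.28 0.3 0 0 0 0.35;0.03 0.25 0.28 0 0 0 0.35"
}}

```text
time: 14.68
ee_pos: [0.6552, 0.1509, 0.0072]
tool_rot: [-0.384, 0.025, -0.055, 0.921]
contact_force: [-0.3, -2.3, -0.4]
finger_gap: 0.353
```

Call:
{"name": "apply_moves", "arguments": {
  "series": "0.03 0.22 0.22 0 0 0 0.35;0 0.2 0.2 0 0 0 0.35"
}}

```text
time: 14.85
ee_pos: [0.6564, 0.1575, 0.0072]
tool_rot: [-0.384, 0.025, -0.055, 0.921]
contact_force: [0.1, -1.5, -0.6]
finger_gap: 0.351
```

```bash
python3 look.py 20
```

```text
t 14.85 P [0.6564 0.1575 0.0072] dock [-0.0288 -0.0876  0.0072] J [-0.18  0.35  1.52  0.79  1.4  -0.25] F [ 0.1 -1.5 -0.6] gap 0.351
turn(tool) [ 0.005  0.002 -0.007]
shift cm(tool now) [-0.06 -0.43  0.25]  if aligned [-0.06 -0.43  0.25]
```

View pics/l20.png

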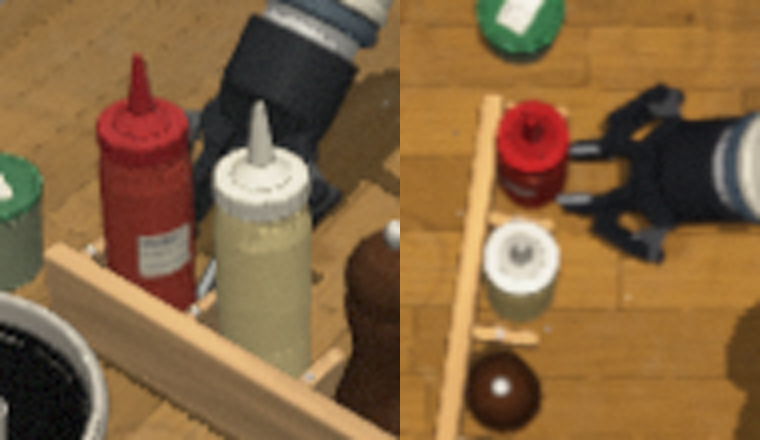

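View pics/w20.png

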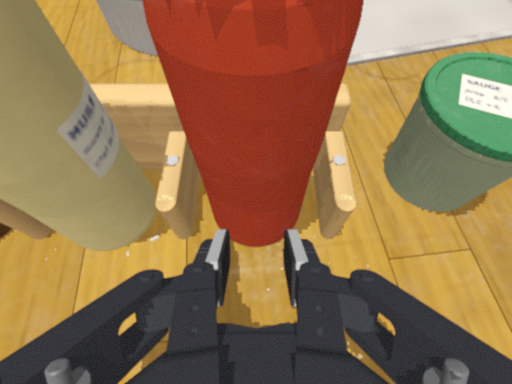

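Call:
{"name": "apply_moves", "arguments": {
  "series": "0 0.2 0.2 0 0 0 0.35;0 0.15 0.15 0 0 0 0.35"
}}

```text
time: 15.17
ee_pos: [0.657, 0.1599, 0.007]
tool_rot: [-0.386, 0.025, -0.055, 0.92]
contact_force: [-6.9, -19.2, 5.8]
finger_gap: 0.351
```

```bash
python3 look.py 21
```

```text
t 15.17 P [0.657  0.1599 0.007 ] dock [-0.0264 -0.088   0.007 ] J [-0.18  0.35  1.52  0.79  1.4  -0.25] F [ -6.9 -19.2   5.8] gap 0.351
turn(tool) [ 0.009  0.002 -0.006]
shift cm(tool now) [-0.1  -0.61  0.09]  if aligned [-0.1  -0.61  0.1 ]
```

View pics/l21.png

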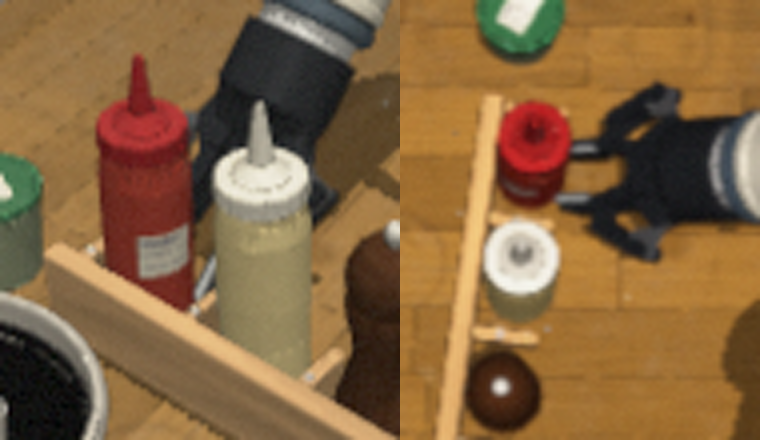

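View pics/w21.png

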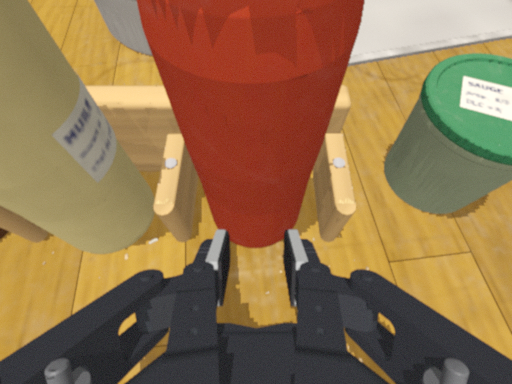

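Call:
{"name": "apply_moves", "arguments": {
  "series": "0 -0.15 -0.15 0 0 0 0.35;0 -0.25 -0.25 0 0 0 0.35;0 -0.5 -0.5 0 0 0 0.35;0 -1 -1 0 0 0 0.35;0 -1.5 -1.5 0 0 0 0.35;0 -2 -1.5 0 0 0 0.35;0 -2.5 -1.5 0 0 0 0.35;0 0 0 0 0 0 0.35"
}}

```text
time: 15.98
ee_pos: [0.6429, 0.0539, 0.0188]
tool_rot: [-0.385, 0.024, -0.053, 0.921]
contact_force: [0.0, -0.4, 0.5]
finger_gap: 0.347
```

```bash
python3 look.py 22
python3 - <<'E'
from h import *
im=manip.grab_frame("scene")[:,:,::-1]
cv2.imwrite("pics/s22.png",cv2.resize(im[100:350,140:440],None,fx=2.4,fy=2.4,interpolation=cv2.INTER_CUBIC))
im=manip.grab_frame("top")[:,:,::-1]
cv2.imwrite("pics/t22.png",cv2.resize(im[95:265,160:330],None,fx=3.5,fy=3.5,interpolation=cv2.INTER_CUBIC))
E
```

```text
t 15.98 P [0.6429 0.0539 0.0188] dock [-0.1332 -0.0873  0.0188] J [-0.34  0.36  1.49  0.75  1.53 -0.35] F [ 0.  -0.4  0.5] gap 0.347
turn(tool) [ 0.007  0.004 -0.009]
shift cm(tool now) [0.07 7.73 6.88]  if aligned [-0.03  7.78  6.82]
```

View pics/s22.png

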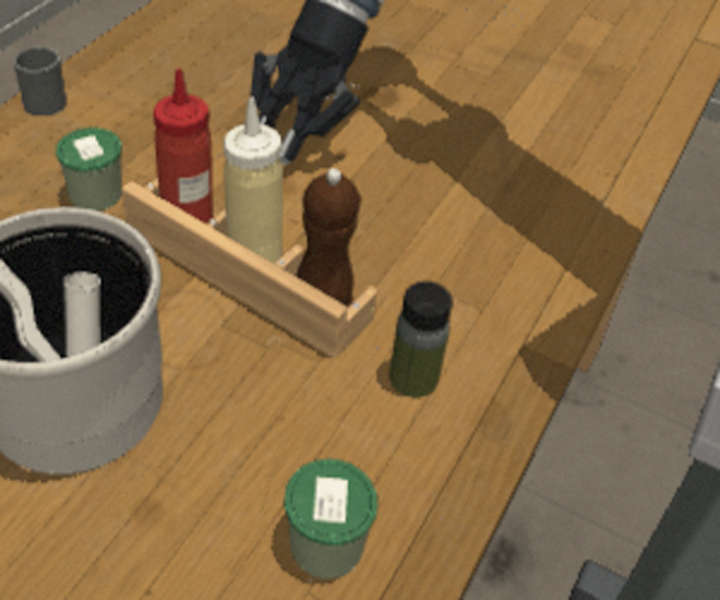

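View pics/t22.png

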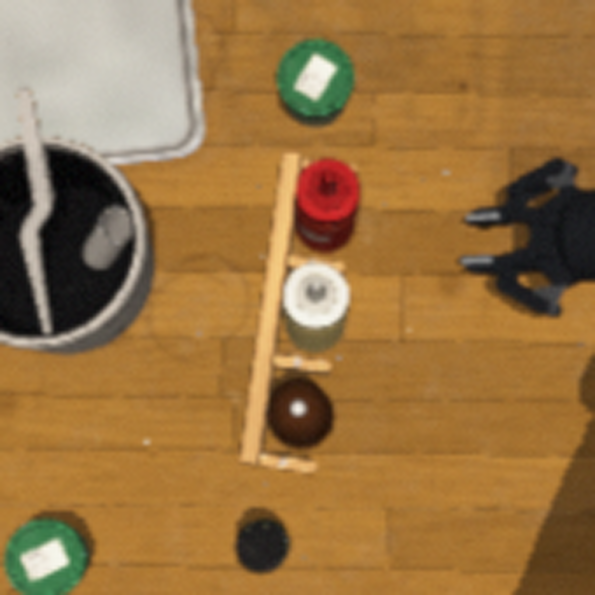

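View pics/w22.png

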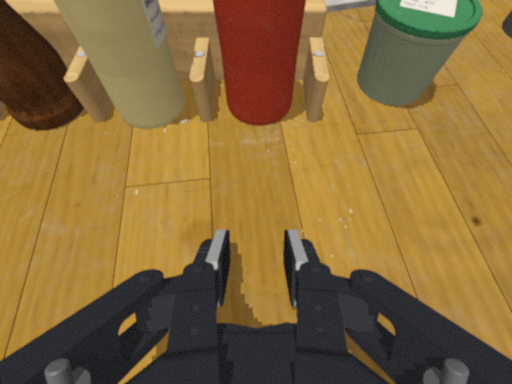

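Run:
```python
from goal import *
from scipy.optimize import least_squares
tp=lambda u,v:(np.array([u,v])+.5)/3.5-.5+[160,95]
sp=lambda u,v:(np.array([u,v])+.5)/2.4-.5+[140,100]
def tri(a,b):
    f=lambda P:np.r_[proj("top",P)[0]-a,proj("scene",P)[0]-b]
    r=least_squares(f,[0.65,.15,0.19]); return todock(r.x).round(4),np.abs(r.fun).max().round(2)
print('red tip',tri(tp(328,180),sp(179.5,71)))
print('yel tip',tri(tp(316,289),sp(251,97)))
print('mill tip',tri(tp(299,408),sp(333,174)))
s=manip.read_state()
for k,uv,r in [('red',(260,123),.027),('yel',(156,127),.027),('mill',(45,129),.029)]: q=todock(wback(uv,0,s)); q[0]+=r; print(k,'foot axis',q.round(4))
for k,uv,z in [('nose3',(207,122),0),('nose4',(315,121),0),('railtop',(200,10),.06),('noseT3',(203,60),.04),('noseT4',(320,58),.04)]: print(k,todock(wback(uv,z,s)).round(4))
for n in("pepper_mill","red_bottle","yellow_bottle","spice_jar","green_tub"):
    manip.grab_frame("top")
    print(n,[(round(r['p'],2),(np.array(r['box'])*[512,384,512,384]).round(1).tolist()) for r in manip.look_for("top",n)[:2]])
```

```text
red tip (array([-0.0028, -0.0854,  0.1936]), np.float64(0.33))
yel tip (array([-0.0047, -0.0011,  0.2025]), np.float64(0.2))
mill tip (array([-0.0041,  0.088 ,  0.1654]), np.float64(0.19))
red foot axis [ 0.0054 -0.087   0.    ]
yel foot axis [ 0.0007 -0.0049  0.    ]
mill foot axis [0.0001 0.0825 0.    ]
nose3 [-0.0208 -0.0447  0.    ]
nose4 [-0.0192 -0.1308  0.    ]
railtop [ 0.0251 -0.0452  0.06  ]
noseT3 [-0.0001 -0.0464  0.04  ]
noseT4 [ 0.0024 -0.1291  0.04  ]
pepper_mill [(0.73, [245.0, 214.0, 18.6, 23.5])]
red_bottle [(0.89, [253.3, 155.2, 19.6, 26.2])]
yellow_bottle [(0.85, [251.1, 183.6, 21.8, 26.7]), (0.23, [238.0, 185.4, 16.2, 91.7])]
spice_jar [(0.49, [237.4, 251.2, 19.0, 17.0])]
green_tub [(0.68, [249.2, 118.0, 20.1, 25.4]), (0.67, [174.6, 253.8, 24.8, 20.4])]
```

Call:
{"name": "apply_moves", "arguments": {
  "series": "0 -1.5 0 0 0 0 0.35;0 -1.5 0 0 0 0 0.35;0 0 0 0 0 0 0.35;0 0 0 0 0 0 0.35"
}}

```text
time: 17.07
ee_pos: [0.6397, 0.036, 0.0416]
tool_rot: [-0.385, 0.024, -0.051, 0.921]
contact_force: [0.9, 0.3, 0.4]
finger_gap: 0.347
```

Run:
```python
from h import *
a=manip.grab_frame("scene").astype(int); s=manip.read_state(); print(s['time'],s['contact_force'].round(1),s['dq'].round(3))
b=manip.grab_frame("scene").astype(int); print(abs(a-b)[100:350,140:260].mean())
manip.finish_job()
```

```text
17.1167 [ 0.1 -0.7  1. ] [ 0.011  0.003  0.007  0.004 -0.011  0.001]
1.8480555555555556
the job is handed in; nothing more can be done
```

I pushed the pepper mill into the near bay and the red bottle into the far bay, each until the push force jumped to about 20–27 N against the rail. I then backed the gripper clear and handed the job in at about 17 s; no verdict is reported.

- **Tipping:** Halfway in, the red bottle leaned forward about 0.1 rad, under the 0.26 limit. I backed off, it stood up again, and I finished the push with the tool about 14 mm lower.
- **Final positions:** By the wrist camera the mill's axis is about 0 mm and the red bottle's about +5 mm from their bay points. Both are within about 4 mm sideways.
- **Disagreement:** The tips of both items measured 3–4 mm short of the bay points. That puts tip and foot 4 mm apart for the mill and 8 mm for the red bottle. The untouched yellow bottle shows a 5 mm gap of the same sign, so I read most of it as measurement error rather than lean.
- **Other items:** The yellow bottle's tip measured exactly where it was at the start. The jar and tub shifted by no more than 2 pixels (about 6 mm) in the top view, which is within how much the detector varies.
- **At hand-in:** The wrist force read about 1 N, so the robot was touching nothing. Two late scene pictures differed only by what looks like image noise.

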